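Fit the sanding drum on the splined spindle and lock it

ROBOT

A 7-joint arm with a two-finger parallel gripper is mounted at the origin on the work surface. World frame = base frame: x ahead of the robot, y to its left, z up, the work surface at z = 0. Lengths are in mm, angles in rad, forces in N, time in s.
With the tool pointing down it reaches from about 425 to 950 mm from the base axis. Payload 4.7 kg.
Tool frame: the origin (TCP) lies at the very end of the fingers, on their centre line; the grasp point (between the pads) lies 19 mm behind it; z points along the fingers, y is the line along which they close (so a half turn about z gives the same grasp; the last joint's range is limited). The gripper opens to 87 mm and grips with 3 to 60 N. Pads are 19 mm wide; open, the fingers measure 117 mm over their backs; the gripper's body (75 mm by 190 mm) begins 51 mm behind the grasp point.
Start: joints at [1.278, 0.469, -0.049, 1.532, 0.024, 1.141, -0.082], TCP at [176.054, -651.655, 222.573] pointing down, gripper open.
Joint ranges: [-2.59, 2.59], [-0.33, 1.99], [-1.39, 1.29], [0.1, 2.45], [-1.04, 4.18], [0.21, 1.99], [-2.66, 2.66]. Speed limits (rad/s): [2.57, 2.57, 3.14, 3.14, 3.14, 3.14, 3.14].

INTERFACE

Orientations are given as a unit quaternion [w, x, y, z].
In Python, from bench import env gives the robot as it stands.
- The arm moves only by the tool jog_arm, never from a script. Its argument "plan" is a list of rows, each a list of 7 numbers: the shift along the tool's x, y, z each as a share of 30 mm, from -1 to 1, then the turn, a rotation vector about the tool's x, y, z each as a share of 45 degrees, from -1 to 1, then the closure, from 0 (fully open) to 1 (shut). In form: [[tx, ty, tz, wx, wy, wz, grip], ...]. A call has 1 to 5 rows; each row shifts and turns the commanded pose from where the row before left it, along the tool's axes as they then stand; what a row does not reach is not made up. A row lasts 1/12 s, in which the tool goes at most 41.7 mm and 7.16 degrees, less where a joint would pass 70% of its speed; a pose out of reach is approached as far as the arm can. A call with a number of a shift or a turn outside -1 to 1 is refused whole. A call with a gripper value outside its range is refused whole. The fingers move at their own pace and stop on an object; "squeeze" is the grip in N (left out, the last holds). Time passes only in rows, so rows that do not move let the fingers close. It gives the time, the measured TCP pose, the force, the opening and the grip force at its end, in the units of the state.
- env.get_obs(): the state, without advancing time (a new reading comes with each control period).
- env.capture(name): name is "scene" or "top" or "wrist"; returns a dict with "frame" (480x640x3 uint8, red, green, blue), "range_z" (480x640 float32, mm along the optical axis (not along the pixel's ray), 0 where there is no reading), "camera_matrix" (3x3 intrinsics, pixels), "D" ([k1, k2, p1, p2, k3] as OpenCV has them; the pictures are not rectified), "position" and "orientation" of the camera in the world. Camera axes: x right, y down, z forward; pixel columns grow to the right and rows downward; lengths in mm; the calibration is good to about 2 mm. A picture is of the moment at which its call begins.
- env.sign_off(): hands the job in; it is judged then, once.
The state is a dict: "time_s": time; "joint_positions": joint angles; "joint_vel": joint speeds; "effort": joint torques, N m; "tcp_pos": TCP position; "ee_rot": TCP orientation; "wrist_force": force on the tool from outside, world axes, zero at the start; "moment": the same for the moment, N m; "gripper_width": finger opening in mm; "grip_force": force on a finger pad.
Only numpy, scipy, OpenCV 4.12 (cv2) and the standard library are available. Lean on these libraries where they do the work, as an engineer would, in place of code of your own. Each camera call takes 0.05 s, during which the arm holds its last target. There are 200 camera calls.

TASK

Fit the thick brown sanding drum onto the upright splined spindle of the grey sander: set it on the spindle's nose and, pressing only lightly (never more than about 30 N), turn it slowly until its slots find the teeth and it drops fully home on the flange. Then, and only then, throw the red lock lever all the way over, away from the robot, and leave everything released. Do not knock about, move or tip the other things on the bench.

Things in the scene. Friction and masses are not known exactly. Their poses are not given: they have to be found in the camera images.
- drum_center (a point): Centre, half-way up, of the loose brown sanding drum: upright cylinder, 58 mm diameter, 76 mm high, black top edge, bright hub and five white marks on top, 0.3 to 0.5 kg, standing on the bench, z up. Its sides may be gripped at any yaw; the upper 40 mm is solid.
- drum_foot (a point): Centre of the drum's underside, 38 mm below drum_center. Here opens a blind bore 33 mm deep: round, 21 mm across, with five slots 72 degrees apart, 6.8 mm wide, reaching 17 mm from the axis. The x axis and the white marks on top lie over slots.
- drum: The same drum; its origin is the same point as drum_foot.
- sander: Grey sander, fixed. Flat-topped gear head: top 100 mm above the bench, 210 mm along x, from 90 mm left (+y) to 180 mm right (-y) of the origin; then a lying motor to 380 mm right, at most 190 mm high. Origin on the bench under the spindle's axis; z up, x is the way the lever is thrown. It carries the spindle, which turns stiffly (0.12 N m): pressed above some 12 N the drum drags it round.
- spindle_seat (a point): Spindle axis, upper face of its flange, 108 mm above the bench: the drum's underside is here when home. Above: five teeth (72 deg apart, 5 mm wide, 16 mm out from the axis, 16 mm high; their angle varies, not told by this point), then a round nose, 19 mm thick, up to 30 mm, its last 6 mm tapered. Off the teeth the drum stands 16 mm high; it drops at a match within 3 deg, 72 deg of turn at most.
- lock (a joint): Lock lever on the gear head's right half, a red ball on a steel bar. 0 rad = leaning 0.5 rad toward the robot (unlocked, about 0 to 0.15 at the start), 1.0 rad = fully over, leaning away from the robot (locked). It turns about the sander's y axis, stays where it is left and takes about 1 N to move.
- lock_tip (a point): Centre of the lever's red ball, 26 mm in diameter; it moves on an arc of 80 mm radius about the lever's pivot, which lies in the sander's frame at x = 0, y = -135 mm, 122 mm above the bench; at the start the ball's centre is about 192 mm above the bench.
- slim_drum_center (a point): Bystander: slim green sanding drum, 38 mm diameter, 90 mm high, centre half-way up; not the one to fit.
- glue_center (a point): Bystander: white glue bottle with orange cap, 48 mm diameter, 120 mm high, centre half-way up.
- wrench: Bystander: steel wrench 180 mm long lying on the bench.
- mallet: Bystander: wooden hammer 260 mm long lying on the bench.
- spoon_blank: Bystander: rough wooden spoon blank, 195 mm long, lying on the bench.
- offcut: Bystander: dark wood offcut, 130 x 70 x 35 mm, lying on the bench.
There are look-alikes about, which are no part of the job. Leave any purple look-alike of the drum alone.

How it is judged:
By the outcome, as a careful person would: the job done as asked, in the order asked, and still so for the second after the job is handed in, with the robot touching nothing.
It also fails if it takes over 70 s, if anything falls off the work surface, if the arm or the gripper's body presses on something with over 40 N, if the wrist force passes 120 N, or if a joint passes its speed limit or range.

## Working session

There is one attempt and no reset: what is moved stays moved. The work goes in short steps, Python scripts to look and compute and a tool call to move; the robot and the scene stay as the last step left them, time stands still between calls to the robot, and variables do not carry over. Pictures are saved under pics/ and viewed, at most 10 in all, crops included, and the job is handed in when it is done.

Besides the shell and the picture viewer there is one more tool, called by a JSON object that holds its "api" and its "payload", one argument or row to a line. jog_arm: Moves the arm, as the interface text tells. Shift numbers are shares of 30 mm and turn numbers shares of 45 degrees, none past 1 either way. Its arguments: {"type":"object","properties":{"plan":{"type":"array"},"squeeze":{"type":"number"}},"required":["plan"]}

```bash
mkdir -p pics; cat > h.py <<'E'
import numpy as np,cv2
from scipy.spatial.transform import Rotation as R
from bench import env
def rot(q): return R.from_quat([q[1],q[2],q[3],q[0]])
def cloud(c):
    K=np.array(c["camera_matrix"]);D=np.array(c["D"],float)
    v,u=np.mgrid[0:480,0:640]
    p=cv2.undistortPoints(np.stack([u,v],-1).reshape(-1,1,2).astype(np.float64),K,D).reshape(480,640,2)
    z=c["range_z"].astype(float)
    P=np.dstack([p[...,0]*z,p[...,1]*z,z])
    W=rot(c["orientation"]).apply(P.reshape(-1,3)).reshape(480,640,3)+np.array(c["position"])
    W[z==0]=np.nan
    return W
def get(name,png=None):
    c=env.capture(name)
    if png: cv2.imwrite("pics/"+png,c["frame"][...,::-1])
    return c,cloud(c)
E
python3 - <<'E'
from h import *
import pickle
for n in("scene","top"):
    c,W=get(n,n+"0.png"); pickle.dump((c,W),open(n+".pkl","wb")); print(n,c["position"],c["orientation"])
o=env.get_obs();print(o["tcp_pos"],o["ee_rot"],o["wrist_force"],o["gripper_width"],o["time_s"])
E
```

```text
scene [1215.10753859  736.43884198  993.28160258] [-0.14305273  0.34609295  0.84542627 -0.38080179]
top [ 317.61737912   36.25426694 1477.58920332] [-0.07128456  0.71326715 -0.69435728  0.06353308]
[ 175.85245163 -651.13761276  221.597414  ] [-8.64915443e-04  9.91312889e-01  1.31521795e-01 -1.59313718e-04] [ 0.02822499 -0.57195719  0.00756453] 86.85592735628396 0.1
```

View pics/top0.png

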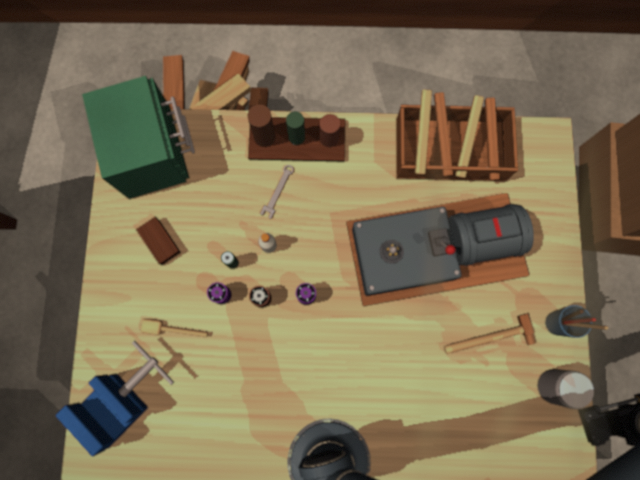

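View pics/scene0.png

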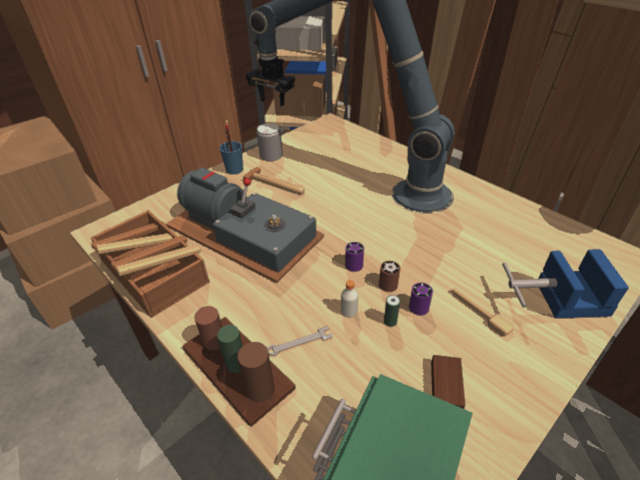

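The top view shows the brown drum at about (260,296) between two purple look-alikes at (218,292) and (306,293). The spindle is at (393,250), the red ball at (451,250), the glue bottle at (267,242) and the slim drum at (229,260). Next I measure these.

```bash
python3 - <<'E'
from h import *
import pickle
c,W=pickle.load(open("top.pkl","rb"))
def circ(m):
    P=W[m][:,:2]; ctr,r=cv2.minEnclosingCircle(P.astype(np.float32)); return np.round(ctr,1),round(r,1),np.round(P.mean(0),1),len(P),np.round(np.nanmedian(W[m][:,2]),1)
v,u=np.mgrid[0:480,0:640]
for n,(x,y),lo,hi in[("drum",(260,296),68,84),("pL",(218,292),68,84),("pR",(306,293),68,84),("slim",(229,260),82,97),("glue",(267,242),80,130),("nose",(393,250),128,145),("flange+teeth",(393,250),104,145)]:
    m=(np.hypot(u-x,v-y)<18)&(W[...,2]>lo)&(W[...,2]<hi); print(n,circ(m))
f=c["frame"].astype(int); 
m=(f[...,0]>120)&(f[...,1]<60)&(f[...,2]<60)&(np.hypot(u-451,v-250)<12)
print("ball",circ(m),W[m][:,2].max())
m=(W[...,2]>94)&(W[...,2]<106)&(u>345)&(u<465)&(v>200)&(v<300)
r=cv2.minAreaRect(W[m][:,:2].astype(np.float32));print("head",r,cv2.boxPoints(r))
print("bench z",np.nanmedian(W[340:380,240:400,2]))
c2,W2=pickle.load(open("scene.pkl","rb"))
f=c2["frame"].astype(int)
m=(f[...,0]>120)&(f[...,1]<60)&(f[...,2]<60)&(np.hypot(u-247,v-181)<10)
P=W2[m];print("ball scene",np.nanmean(P,0),len(P))
m=(np.hypot(u-275,v-222)<14)&(W2[...,2]>128)&(W2[...,2]<145);print("nose scene",np.mean(W2[m],0),m.sum())
m=(np.hypot(u-390,v-270)<16)&(W2[...,2]>70)&(W2[...,2]<84);print("drum top scene",cv2.minEnclosingCircle(W2[m][:,:2].astype(np.float32)),W2[m].mean(0))
im=c["frame"][...,::-1]
a=cv2.resize(im[270:320,200:325],None,fx=6,fy=6,interpolation=cv2.INTER_CUBIC)
b=cv2.resize(im[225:275,365:490],None,fx=6,fy=6,interpolation=cv2.INTER_CUBIC)
cv2.imwrite("pics/crop0.png",np.vstack([a,b])[:600])
E
```

```text
drum (array([451.6, 207.5]), 29.2, array([451.1, 207.7]), 335, np.float64(77.4))
pL (array([457.6, 327.2]), 29.9, array([457.3, 326.3]), 335, np.float64(77.4))
pR (array([462.7,  77.4]), 29.2, array([462.4,  77.2]), 330, np.float64(77.3))
slim (array([555.2, 300.4]), 19.5, array([553.9, 300.6]), 133, np.float64(91.5))
glue (array([609.6, 192.6]), 22.8, array([606.1, 192.2]), 157, np.float64(91.9))
nose (array([ 580.5, -158. ]), 14.9, array([ 581.3, -159.5]), 44, np.float64(134.7))
flange+teeth (array([ 586.4, -165.1]), 50.3, array([ 581.4, -160.2]), 354, np.float64(107.7))
ball (array([ 572.6, -297.2]), 10.6, array([ 572. , -296.5]), 52, np.float64(203.4)) 212.584087800077
head ((593.0922241210938, -214.84776306152344), (209.36573791503906, 292.7608337402344), 11.771342277526855) [[ 460.74832  -92.90177]
 [ 520.47345 -379.5057 ]
 [ 725.43616 -336.79376]
 [ 665.711    -50.18982]]
bench z 0.7188734055912391
ball scene [ 554.21914159 -326.13225004  176.0729417 ] 30
nose scene [ 583.52140125 -154.68436562  133.35062143] 26
drum top scene ((450.9735107421875, 211.68350219726562), 31.239591598510742) [452.85310652 212.4878984   75.7848746 ]
```

View pics/crop0.png

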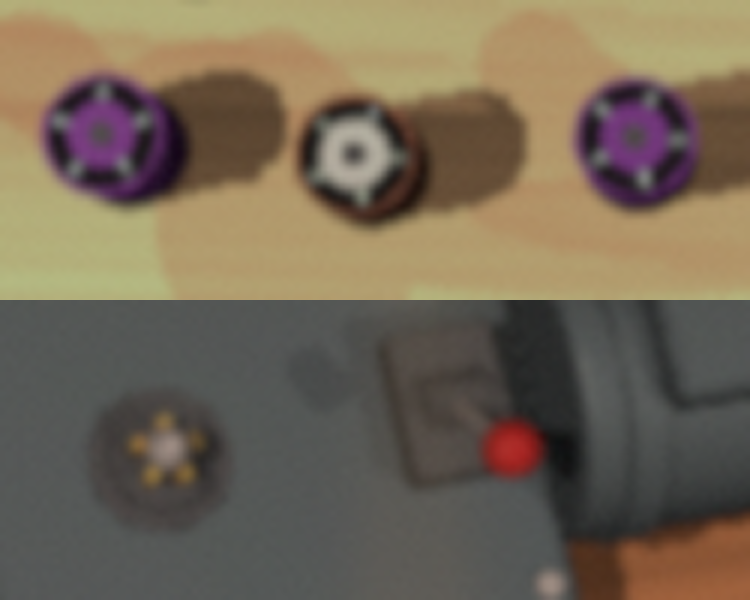

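The crop shows the drum's marks at about (403,157), (372,117) and (325,127), roughly -5° modulo 72 in image terms. The yellow teeth sit at roughly +20° modulo 72. The sander yaw is about 11.8°, and the ball's expected position from the geometry (574,-297) agrees with the measured one. Next I get the wrist camera mount and plan the move to view the spindle.

```bash
cat >> h.py <<'E'
def yaw():
    x=rot(env.get_obs()["ee_rot"]).apply([1,0,0]); return np.degrees(np.arctan2(x[1],x[0]))
def go(x,y,z,yw=None):
    "total shares in current tool axes, and yaw turn shares (about tool z, down)"
    o=env.get_obs(); r=rot(o["ee_rot"]); d=r.inv().apply(np.array([x,y,z])-o["tcp_pos"])/30
    print("t",round(o["time_s"],2),"pos",np.round(o["tcp_pos"],1),"yaw",round(yaw(),2),"tilt",np.round(r.apply([0,0,1]),4),"F",np.round(o["wrist_force"],1),"w",round(o["gripper_width"],1),"shares",np.round(d,2),"wz",None if yw is None else round(-(yw-yaw())/45,3))
E
python3 - <<'E'
from h import *
c=env.capture("wrist");o=env.get_obs();r=rot(o["ee_rot"])
print(r.inv().apply(np.array(c["position"])-o["tcp_pos"]),(r.inv()*rot(c["orientation"])).as_matrix().round(2),c["camera_matrix"])
go(540,-160,330,75)
E
```

```text
[ 6.61392535e+01 -1.23704990e-01 -1.62429373e+02] [[-0.   -0.97 -0.24]
 [ 1.    0.   -0.  ]
 [ 0.   -0.24  0.97]] [[334.80315205   0.         317.24887385]
 [  0.         334.80315205 237.87328945]
 [  0.           0.           1.        ]]
t 0.15 pos [ 175.9 -651.2  221.8] yaw 15.12 tilt [-4.0e-04  1.4e-03 -1.0e+00] F [-0.   0.5  0.2] w 87.1 shares [ 15.99 -12.65  -3.59] wz -1.331
```

{"api": "jog_arm", "payload": {
  "plan": [
    [0.83,-0.62,-0.3,0,0,0,0],
    [0.83,-0.62,-0.3,0,0,0,0],
    [0.83,-0.62,-0.3,0,0,0,0],
    [0.83,-0.62,-0.3,0,0,0,0],
    [0.83,-0.62,-0.3,0,0,0,0]
  ]
}}

```text
time_s: 0.57
tcp_pos: [272.6, -527.9, 267.6]
ee_rot: [-0.0, 0.991, 0.131, -0.0]
wrist_force: [-0.3, -0.0, -0.3]
gripper_width: 86.9
grip_force: 0.0
```

{"api": "jog_arm", "payload": {
  "plan": [
    [0.83,-0.62,-0.1,0,0,0,0],
    [0.83,-0.62,-0.1,0,0,0,0],
    [0.83,-0.62,-0.1,0,0,0,0],
    [0.83,-0.62,-0.1,0,0,0,0],
    [0.83,-0.62,-0.1,0,0,0,0]
  ]
}}

```text
time_s: 0.98
tcp_pos: [368.5, -405.7, 282.6]
ee_rot: [-0.0, 0.991, 0.131, -0.0]
wrist_force: [1.0, 0.3, -0.0]
gripper_width: 87.1
grip_force: 0.0
```

{"api": "jog_arm", "payload": {
  "plan": [
    [0.83,-0.62,0,0,0,0,0],
    [0.83,-0.62,0,0,0,0,0],
    [0.83,-0.62,0,0,0,0,0],
    [0.83,-0.62,0,0,0,0,0],
    [0.83,-0.62,0,0,0,0,0]
  ]
}}

```text
time_s: 1.4
tcp_pos: [464.4, -283.5, 282.4]
ee_rot: [0.0, 0.991, 0.131, -0.0]
wrist_force: [0.3, 0.7, -0.1]
gripper_width: 86.8
grip_force: 0.0
```

{"api": "jog_arm", "payload": {
  "plan": [
    [0.83,-0.62,0,0,0,0,0],
    [0.83,-0.62,0,0,0,0,0],
    [0.83,-0.62,0,0,0,0,0],
    [0.83,-0.62,0,0,0,0,0],
    [0,0,0,0,0,0,0]
  ]
}}

```text
time_s: 1.82
tcp_pos: [544.2, -179.6, 282.5]
ee_rot: [-0.002, 0.991, 0.137, 0.001]
wrist_force: [0.4, 1.3, -0.3]
gripper_width: 87.1
grip_force: 0.0
```

```bash
python3 - <<'E'
from h import *
import pickle
go(581,-158,280,75)
c,W=get("wrist"); pickle.dump((c,W),open("w1.pkl","wb"))
a=cv2.resize(c["frame"][120:360,180:500,::-1],None,fx=2.5,fy=2.5,interpolation=cv2.INTER_CUBIC)
cv2.imwrite("pics/w1.png",a)
E
```

```text
t 1.82 pos [ 544.2 -179.6  282.5] yaw 15.71 tilt [ 0.0024  0.0044 -1.    ] F [ 0.4  1.3 -0.3] w 87.1 shares [ 1.38 -0.36  0.09] wz -1.317
```

View pics/w1.png

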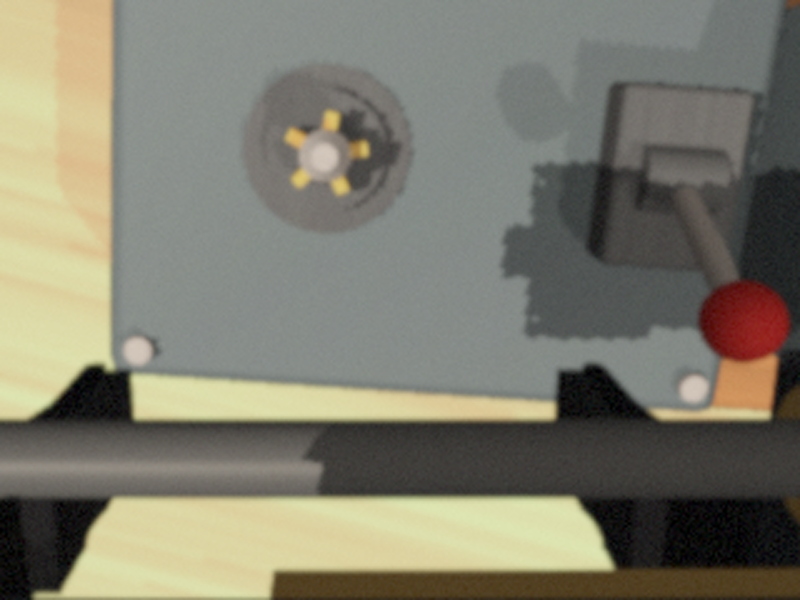

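The wrist view shows the flange circle at about (327,148), the nose tip at (323,156) and the teeth tips at (332,120), (362,149), (341,185), (300,180) and (296,137). I convert these to the bench frame.

```bash
cat >> h.py <<'E'
def hit(c,uv,z):
    K=np.array(c["camera_matrix"]);D=np.array(c["D"],float)
    p=cv2.undistortPoints(np.array(uv,float).reshape(-1,1,2),K,D).reshape(-1,2)
    d=rot(c["orientation"]).apply(np.c_[p,np.ones(len(p))]); o=np.array(c["position"])
    return o+d*((z-o[2])/d[:,2])[:,None]
def phase(P,ctr,n=72):
    a=np.degrees(np.arctan2(P[:,1]-ctr[1],P[:,0]-ctr[0])); 
    return np.round(a,1),np.degrees(np.angle(np.exp(1j*np.radians(a*5)).mean()))/5
E
python3 - <<'E'
from h import *
import pickle
c,W=pickle.load(open("w1.pkl","rb"))
f=lambda l:np.array(l,float)/2.5+[180,120]
T=hit(c,f([(332,120),(362,149),(341,185),(300,180),(296,137)]),124)[:,:2]
print("nose",hit(c,f([(323,156)]),138),"flange",hit(c,f([(327,148)]),108))
(ctr,r)=cv2.minEnclosingCircle(T.astype(np.float32));print(T.mean(0),ctr,r,phase(T,T.mean(0)))
v,u=np.mgrid[0:480,0:640]
k=(u>180)&(u<360)&(v>120)&(v<260)
m=k&(W[...,2]>105)&(W[...,2]<111);print("flange depth",cv2.minEnclosingCircle(W[m][:,:2].astype(np.float32)),np.median(W[m][:,2]))
m=k&(W[...,2]>134)&(W[...,2]<142);print("nose",W[m].mean(0),m.sum())
go(451.5,207.5,250,105)
E
```

```text
nose [[ 582.30688469 -160.47051659  138.        ]] flange [[ 583.32641746 -160.98464203  108.        ]]
[ 582.08306605 -161.38952146] (581.46142578125, -161.77513122558594) 13.66053295135498 (array([   5.8,  -65.8, -138.5,  149.7,   76. ]), np.float64(5.420763498118974))
flange depth ((541.017822265625, -136.74676513671875), 71.93098449707031) 108.35202872980113
nose [ 582.93969149 -160.66157323  136.95493869] 238
t 1.87 pos [ 542.3 -183.   282.2] yaw 15.53 tilt [ 3.0e-04  1.9e-03 -1.0e+00] F [ 0.1 -0.5  0.1] w 87.1 shares [  0.57 -13.35   1.1 ] wz -1.988
```

{"api": "jog_arm", "payload": {
  "plan": [
    [0.04,-0.95,0.1,0,0,0,0],
    [0.04,-0.95,0.1,0,0,0,0],
    [0.04,-0.95,0.1,0,0,0,0],
    [0.04,-0.95,0.1,0,0,0,0],
    [0.04,-0.95,0.1,0,0,0,0]
  ]
}}

```text
time_s: 2.28
tcp_pos: [508.3, -48.1, 267.2]
ee_rot: [0.0, 0.991, 0.13, -0.0]
wrist_force: [-0.5, -0.0, 0.3]
gripper_width: 87.0
grip_force: 0.0
```

{"api": "jog_arm", "payload": {
  "plan": [
    [0.04,-0.95,0.1,0,0,0,0],
    [0.04,-0.95,0.1,0,0,0,0],
    [0.04,-0.95,0.1,0,0,0,0],
    [0.04,-0.95,0.1,0,0,0,0],
    [0.04,-0.95,0.1,0,0,0,0]
  ]
}}

```text
time_s: 2.7
tcp_pos: [477.3, 91.0, 252.3]
ee_rot: [0.0, 0.991, 0.13, -0.0]
wrist_force: [0.6, 0.8, 0.6]
gripper_width: 87.0
grip_force: 0.0
```

{"api": "jog_arm", "payload": {
  "plan": [
    [0.04,-0.95,0.1,0,0,-0.15,0],
    [0,0,0.2,0,0,-0.15,0],
    [0,0,0,0,0,-0.15,0],
    [0,0,0,0,0,-0.15,0],
    [0,0,0,0,0,-0.15,0]
  ]
}}

```text
time_s: 3.12
tcp_pos: [471.4, 117.8, 243.2]
ee_rot: [0.0, 0.909, 0.416, -0.0]
wrist_force: [0.3, -0.4, 0.2]
gripper_width: 87.2
grip_force: 0.0
```

{"api": "jog_arm", "payload": {
  "plan": [
    [0,0,0,0,0,-0.15,0],
    [0,0,0,0,0,-0.15,0],
    [0,0,0,0,0,-0.15,0],
    [0,0,0,0,0,-0.15,0],
    [0,0,0,0,0,-0.15,0]
  ]
}}

```text
time_s: 3.53
tcp_pos: [471.6, 117.5, 243.3]
ee_rot: [0.0, 0.75, 0.662, -0.0]
wrist_force: [0.2, 0.5, -0.5]
gripper_width: 87.1
grip_force: 0.0
```

{"api": "jog_arm", "payload": {
  "plan": [
    [0,0,0,0,0,-0.15,0],
    [0,0,0,0,0,-0.15,0],
    [0,0,0,0,0,-0.15,0],
    [0,0,0,0,0,0,0],
    [0,0,0,0,0,0,0]
  ]
}}

```text
time_s: 3.95
tcp_pos: [471.6, 117.8, 243.4]
ee_rot: [0.0, 0.625, 0.78, -0.0]
wrist_force: [-0.2, 0.4, -0.4]
gripper_width: 86.9
grip_force: 0.0
```

```bash
python3 - <<'E'
from h import *
import pickle
go(451.5,207.5,220,105)
c,W=get("wrist"); pickle.dump((c,W),open("w2.pkl","wb"))
a=cv2.resize(c["frame"][120:360,180:500,::-1],None,fx=2.5,fy=2.5,interpolation=cv2.INTER_CUBIC)
cv2.imwrite("pics/w2.png",a)
E
```

```text
t 3.95 pos [471.6 117.8 243.4] yaw 102.59 tilt [-2.e-04 -6.e-04 -1.e+00] F [-0.2  0.4 -0.4] w 86.9 shares [ 3.06 -0.    0.78] wz -0.053
```

View pics/w2.png

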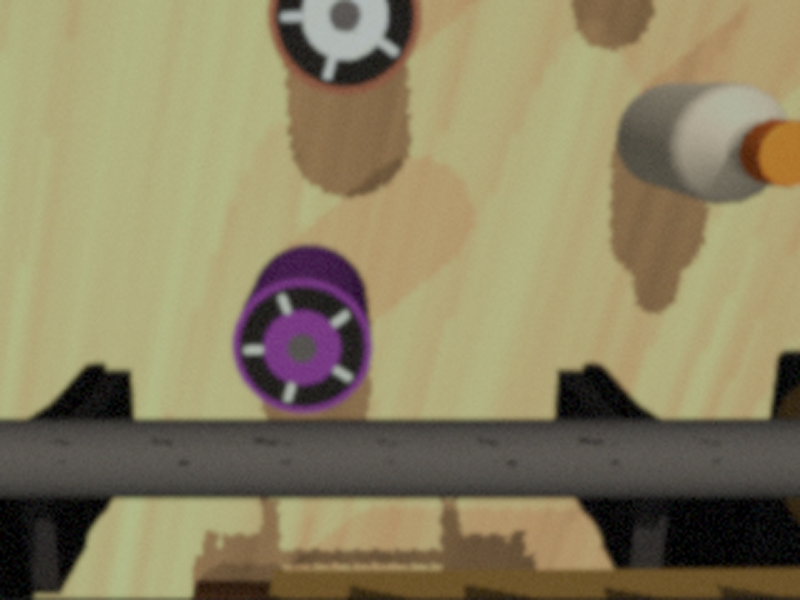

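The brown drum is at crop (345,15), with marks at (289,17), (392,49) and (329,69); I moved about 90 mm short. I measure centre and mark angle by code from the full frame.

```bash
python3 - <<'E'
from h import *
import pickle
c,W=pickle.load(open("w2.pkl","rb"))
f=lambda l:np.array(l,float)/2.5+[180,120]
v,u=np.mgrid[0:480,0:640]
x,y=f((345,15))
k=(np.hypot(u-x,v-y)<40)&(W[...,2]>70)&(W[...,2]<82)
ctr,r=cv2.minEnclosingCircle(W[k][:,:2].astype(np.float32)); print(ctr,r,W[k].mean(0))
P=hit(c,f([(289,17),(392,49),(329,69)]),76);print(phase(P[:,:2],ctr), hit(c,f([(345,15)]),76))
g=c["frame"].min(2); Z=hit(c,np.c_[u[k],v[k]],76)[:,:2]-hit(c,f([(345,15)]),76)[0,:2]; rr=np.hypot(*Z.T); s=(rr>21)&(rr<27)&(g[k]>130)
a=np.arctan2(Z[s,1],Z[s,0]);print("auto phase",np.degrees(np.angle(np.exp(5j*a).mean()))/5,s.sum(),abs(np.exp(5j*a).mean()))
go(ctr[0],ctr[1],100,105)
E
```

```text
(452.3114318847656, 207.6559295654297) 29.117897033691406 [452.17668004 208.30244858  77.27027091]
(array([-165.7,  -21.5,  -94. ]), np.float64(-21.69467507051664)) [[452.56002141 207.7909581   76.        ]]
auto phase -21.958157104547606 47 0.9770724602354
t 4.0 pos [471.6 118.1 243.4] yaw 102.63 tilt [-2.e-04 -5.e-04 -1.e+00] F [ 0.4 -0.2 -0.4] w 87.1 shares [3.06 0.03 4.78] wz -0.053
```

{"api": "jog_arm", "payload": {
  "plan": [
    [0.76,0,0.5,0,0,0,0],
    [0.76,0.01,0.5,0,0,0,0],
    [0.76,0.01,0.5,0,0,0,0],
    [0.77,0.01,0.5,0,0,0,0],
    [0,0,0.9,0,0,0,0]
  ]
}}

```text
time_s: 4.42
tcp_pos: [452.2, 214.1, 158.1]
ee_rot: [0.0, 0.622, 0.783, 0.004]
wrist_force: [0.5, 1.3, 0.1]
gripper_width: 87.1
grip_force: 0.0
```

{"api": "jog_arm", "payload": {
  "plan": [
    [0,0,1,0,0,0,0],
    [0,0,1,0,0,0,0],
    [0,0,1,0,0,0,0],
    [0,0,0.7,0,0,0,0],
    [0,0,0.3,0,0,0,0]
  ]
}}

```text
time_s: 4.83
tcp_pos: [450.5, 207.0, 33.7]
ee_rot: [-0.001, 0.624, 0.781, -0.002]
wrist_force: [0.3, -0.9, 0.3]
gripper_width: 87.2
grip_force: 0.0
```

{"api": "jog_arm", "payload": {
  "plan": [
    [0,0,0,0,0,0,1],
    [0,0,0,0,0,0,1],
    [0,0,0,0,0,0,1],
    [0,0,0,0,0,0,1],
    [0,0,0,0,0,0,1]
  ],
  "squeeze": 35
}}

```text
time_s: 5.25
tcp_pos: [453.1, 208.7, 37.8]
ee_rot: [0.001, 0.624, 0.782, 0.001]
wrist_force: [0.0, -0.5, -0.4]
gripper_width: 61.4
grip_force: 0.0
```

{"api": "jog_arm", "payload": {
  "plan": [
    [0,0,0,0,0,0,1],
    [0,0,0,0,0,0,1],
    [0,0,0,0,0,0,1],
    [0,0,0,0,0,0,1],
    [0,0,0,0,0,0,1]
  ]
}}

```text
time_s: 5.67
tcp_pos: [452.5, 208.4, 37.5]
ee_rot: [0.001, 0.624, 0.782, 0.0]
wrist_force: [-1.5, -0.6, 7.6]
gripper_width: 57.5
grip_force: 35.0
```

{"api": "jog_arm", "payload": {
  "plan": [
    [0,0,-0.5,0,0,0,1],
    [0,0,-1,0,0,0,1],
    [0,0,-1,0,0,0,1],
    [0,0,-1,0,0,0,1],
    [0,0,-1,0,0,0,1]
  ]
}}

```text
time_s: 6.08
tcp_pos: [451.3, 207.8, 172.4]
ee_rot: [-0.0, 0.623, 0.782, -0.001]
wrist_force: [1.1, 0.1, -4.0]
gripper_width: 57.6
grip_force: 35.0
```

{"api": "jog_arm", "payload": {
  "plan": [
    [0,0,-1,0,0,0,1],
    [0,0,-0.7,0,0,0,1],
    [0,0,-0.3,0,0,0,1],
    [0,0,0,0,0,0,1],
    [0,0,0,0,0,0,1]
  ]
}}

```text
time_s: 6.5
tcp_pos: [451.6, 207.6, 230.5]
ee_rot: [-0.0, 0.624, 0.782, -0.001]
wrist_force: [-0.4, -0.8, -4.1]
gripper_width: 57.7
grip_force: 35.0
```

```bash
python3 - <<'E'
from h import *
go(582.6,-160.7,230,122)
E
```

```text
t 6.5 pos [451.6 207.6 230.5] yaw 102.84 tilt [-0.0011 -0.0012 -1.    ] F [-0.4 -0.8 -4.1] w 57.7 shares [-12.94   1.53   0.03] wz -0.426
```

{"api": "jog_arm", "payload": {
  "plan": [
    [-0.6,0.07,0,0,0,0,1],
    [-0.95,0.11,0,0,0,0,1],
    [-0.95,0.11,0,0,0,0,1],
    [-0.95,0.11,0,0,0,0,1],
    [-0.95,0.11,0,0,0,0,1]
  ]
}}

```text
time_s: 6.92
tcp_pos: [495.2, 81.3, 229.0]
ee_rot: [-0.002, 0.623, 0.782, -0.002]
wrist_force: [-0.0, 0.4, -4.1]
gripper_width: 57.6
grip_force: 35.0
```

{"api": "jog_arm", "payload": {
  "plan": [
    [-0.95,0.11,0,0,0,0,1],
    [-0.95,0.11,0,0,0,0,1],
    [-0.95,0.11,0,0,0,0,1],
    [-0.95,0.11,0,0,0,0,1],
    [-0.95,0.11,0,0,0,0,1]
  ]
}}

```text
time_s: 7.33
tcp_pos: [543.0, -53.7, 228.7]
ee_rot: [-0.002, 0.623, 0.782, -0.001]
wrist_force: [1.2, 0.5, -2.9]
gripper_width: 57.7
grip_force: 35.0
```

{"api": "jog_arm", "payload": {
  "plan": [
    [-0.95,0.11,0,0,0,0,1],
    [-0.95,0.11,0,0,0,0,1],
    [-0.95,0.11,0,0,0,0,1],
    [-0.7,0.11,0,0,0,-0.1,1],
    [-0.1,0,0,0,0,-0.15,1]
  ]
}}

```text
time_s: 7.75
tcp_pos: [581.1, -162.0, 227.8]
ee_rot: [-0.001, 0.545, 0.839, -0.002]
wrist_force: [0.4, -0.3, -2.6]
gripper_width: 57.2
grip_force: 35.0
```

{"api": "jog_arm", "payload": {
  "plan": [
    [0,0,0,0,0,-0.12,1],
    [0,0,0,0,0,-0.05,1],
    [0,0,0,0,0,0,1],
    [0,0,0,0,0,0,1]
  ]
}}

```text
time_s: 8.08
tcp_pos: [580.6, -155.8, 229.2]
ee_rot: [-0.002, 0.487, 0.873, -0.0]
wrist_force: [0.2, -0.3, -3.2]
gripper_width: 57.2
grip_force: 35.0
```

```bash
python3 - <<'E'
from h import *
go(582.6,-160.7,180,122)
import pickle
c,W=get("wrist"); pickle.dump((c,W),open("w3.pkl","wb"))
a=cv2.resize(c["frame"][120:420,120:520,::-1],None,fx=2,fy=2,interpolation=cv2.INTER_CUBIC)
cv2.imwrite("pics/w3.png",a)
E
```

```text
t 8.08 pos [ 580.6 -155.8  229.2] yaw 121.71 tilt [-0.0039  0.0012 -1.    ] F [ 0.2 -0.3 -3.2] w 57.2 shares [-0.18 -0.02  1.64] wz -0.006
```

View pics/w3.png

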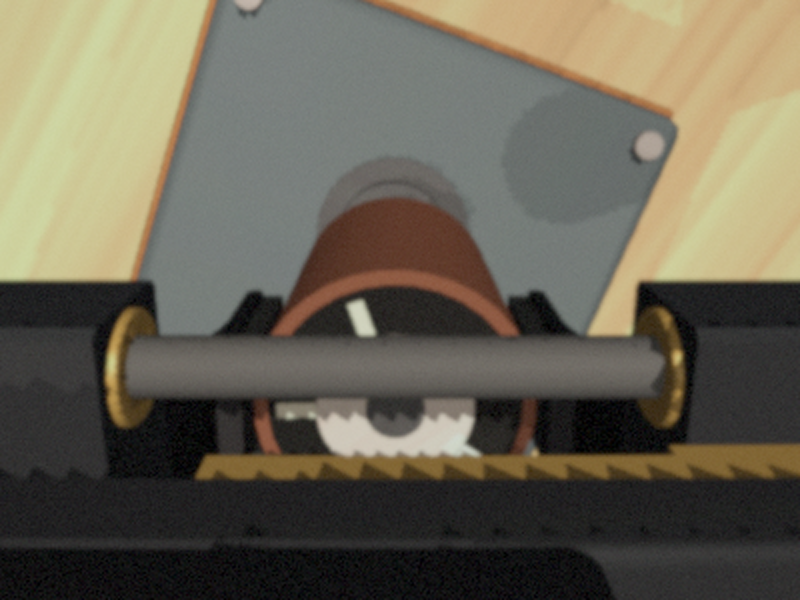

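The drum is gripped upright, with its hub at crop (397,405) and a mark at (362,315). I work out its offset from the TCP.

```bash
python3 - <<'E'
from h import *
import pickle
c,W=pickle.load(open("w3.pkl","rb"))
f=lambda l:np.array(l,float)/2+[120,120]
z=229.2-37.5+76
H=hit(c,f([(397,405)]),z)[0]; M=hit(c,f([(362,315)]),z)
o=env.get_obs();print("hub",H,"tool frame",rot(o["ee_rot"]).inv().apply(H-o["tcp_pos"]),phase(M[:,:2],H))
print(np.nanmedian(W[308:312,300:304,2]),W[320,318])
go(582.6,-160.7,180,122)
E
```

```text
hub [ 582.08378627 -156.02606763  267.7       ] tool frame [ -0.78235438   0.82531109 -38.02437628] (array([141.2]), np.float64(-2.7583930304200353))
317.1014253778046 [ 580.66676268 -154.11839187  270.09285707]
t 8.13 pos [ 580.9 -155.8  229.7] yaw 121.72 tilt [-3.1e-03  8.0e-04 -1.0e+00] F [-0.3 -0.1 -4. ] w 57.1 shares [-0.17 -0.03  1.66] wz -0.006
```

{"api": "jog_arm", "payload": {
  "plan": [
    [-0.15,-0.05,0.5,0,0,0,1],
    [0,0,0.5,0,0,0,1],
    [0,0,0.5,0,0,0,1],
    [0,0,0.1,0,0,0,1],
    [0,0,0,0,0,0,1]
  ]
}}

```text
time_s: 8.55
tcp_pos: [581.7, -160.3, 182.0]
ee_rot: [-0.002, 0.487, 0.874, -0.001]
wrist_force: [-0.2, -0.3, -3.8]
gripper_width: 57.3
grip_force: 35.0
```

{"api": "jog_arm", "payload": {
  "plan": [
    [0,0,0,0,0,0,1],
    [0,0,0.06,0,0,0,1],
    [0,0,0.06,0,0,0,1],
    [0,0,0.06,0,0,0,1],
    [0,0,0,0,0,0,1]
  ]
}}

```text
time_s: 8.97
tcp_pos: [582.7, -160.6, 178.1]
ee_rot: [0.0, 0.487, 0.874, -0.0]
wrist_force: [-0.6, 0.4, -2.9]
gripper_width: 57.3
grip_force: 35.0
```

```bash
python3 - <<'E'
from h import *
go(582.6,-160.7,161.5,122)
E
```

```text
t 8.97 pos [ 582.7 -160.6  178.1] yaw 121.76 tilt [-0.e+00 -2.e-04 -1.e+00] F [-0.6  0.4 -2.9] w 57.3 shares [-0.   -0.01  0.55] wz -0.005
```

{"api": "jog_arm", "payload": {
  "plan": [
    [0,0,0.07,0,0,0,1],
    [0,0,0.07,0,0,0,1],
    [0,0,0.07,0,0,0,1],
    [0,0,0,0,0,0,1]
  ]
}}

```text
time_s: 9.3
tcp_pos: [582.4, -160.5, 171.3]
ee_rot: [-0.0, 0.487, 0.874, -0.0]
wrist_force: [-0.4, -0.6, -3.6]
gripper_width: 57.3
grip_force: 35.0
```

{"api": "jog_arm", "payload": {
  "plan": [
    [0,0,0.07,0,0,0,1],
    [0,0,0.07,0,0,0,1],
    [0,0,0.05,0,0,0,1],
    [0,0,0,0,0,0,1]
  ]
}}

```text
time_s: 9.63
tcp_pos: [582.6, -160.5, 165.7]
ee_rot: [-0.0, 0.487, 0.874, -0.0]
wrist_force: [-0.5, -0.5, -4.8]
gripper_width: 57.5
grip_force: 35.0
```

Nose is in the bore without side force. Now I ease down to touch the teeth.

{"api": "jog_arm", "payload": {
  "plan": [
    [0,0,0.05,0,0,0,1],
    [0,0,0.05,0,0,0,1],
    [0,0,0,0,0,0,1]
  ]
}}

```text
time_s: 9.88
tcp_pos: [582.7, -160.5, 162.8]
ee_rot: [-0.0, 0.487, 0.874, -0.0]
wrist_force: [0.0, -0.6, -4.5]
gripper_width: 57.4
grip_force: 35.0
```

{"api": "jog_arm", "payload": {
  "plan": [
    [0,0,0.03,0,0,0,1],
    [0,0,0,0,0,0,1]
  ]
}}

```text
time_s: 10.05
tcp_pos: [582.7, -160.5, 162.1]
ee_rot: [-0.0, 0.487, 0.874, -0.0]
wrist_force: [-0.7, -0.4, -4.1]
gripper_width: 57.0
grip_force: 35.0
```

{"api": "jog_arm", "payload": {
  "plan": [
    [0,0,0.02,0,0,0,1],
    [0,0,0,0,0,0,1]
  ]
}}

```text
time_s: 10.22
tcp_pos: [582.7, -160.5, 161.6]
ee_rot: [-0.0, 0.487, 0.874, -0.0]
wrist_force: [-0.5, -0.2, -3.5]
gripper_width: 57.2
grip_force: 35.0
```

{"api": "jog_arm", "payload": {
  "plan": [
    [0,0,0.02,0,0,0,1],
    [0,0,0,0,0,0,1]
  ]
}}

```text
time_s: 10.38
tcp_pos: [582.8, -160.5, 161.5]
ee_rot: [0.0, 0.487, 0.874, -0.0]
wrist_force: [-1.5, -0.1, -0.6]
gripper_width: 57.6
grip_force: 35.0
```

{"api": "jog_arm", "payload": {
  "plan": [
    [0,0,0.02,0,0,0,1],
    [0,0,0,0,0,0,1]
  ]
}}

```text
time_s: 10.55
tcp_pos: [582.9, -160.6, 161.4]
ee_rot: [0.0, 0.487, 0.874, -0.0]
wrist_force: [-3.3, -0.7, 5.6]
gripper_width: 57.6
grip_force: 35.0
```

{"api": "jog_arm", "payload": {
  "plan": [
    [0,0,0.02,0,0,0,1],
    [0,0,0,0,0,0,1]
  ]
}}

```text
time_s: 10.72
tcp_pos: [583.0, -160.6, 161.3]
ee_rot: [0.0, 0.487, 0.874, -0.0]
wrist_force: [-4.5, 0.7, 8.3]
gripper_width: 57.7
grip_force: 35.0
```

In contact on the teeth at 161.5, as expected. I ease off slightly and turn slowly.

{"api": "jog_arm", "payload": {
  "plan": [
    [0,0,-0.015,0,0,-0.03,1],
    [0,0,0,0,0,-0.03,1],
    [0,0,0,0,0,0,1]
  ]
}}

```text
time_s: 10.97
tcp_pos: [583.0, -160.4, 161.2]
ee_rot: [0.0, 0.465, 0.885, 0.0]
wrist_force: [-3.6, 0.6, 6.3]
gripper_width: 57.2
grip_force: 35.0
```

{"api": "jog_arm", "payload": {
  "plan": [
    [0,0,0,0,0,-0.03,1],
    [0,0,0,0,0,-0.03,1],
    [0,0,0,0,0,0,1]
  ]
}}

```text
time_s: 11.22
tcp_pos: [583.0, -160.1, 161.0]
ee_rot: [0.0, 0.444, 0.896, 0.0]
wrist_force: [-4.4, 0.7, 5.5]
gripper_width: 57.4
grip_force: 35.0
```

```bash
python3 - <<'E'
from h import *
go(582.6,-160.7,145.5,130)
print(env.get_obs()["moment"])
E
```

```text
t 11.22 pos [ 583.  -160.1  161. ] yaw 127.24 tilt [ 3.e-04  3.e-04 -1.e+00] F [-4.4  0.7  5.5] w 57.4 shares [-0.01 -0.02  0.52] wz -0.061
[ 0.28439087  0.89661593 -0.03132298]
```

{"api": "jog_arm", "payload": {
  "plan": [
    [0.01,-0.01,0,0,0,-0.03,1],
    [0,0,0,0,0,0,1]
  ]
}}

```text
time_s: 11.38
tcp_pos: [582.4, -160.1, 160.1]
ee_rot: [0.0, 0.434, 0.901, 0.0]
wrist_force: [-1.8, 0.4, -3.2]
gripper_width: 57.1
grip_force: 35.0
```

{"api": "jog_arm", "payload": {
  "plan": [
    [0,0,0,0,0,-0.03,1],
    [0,0,0,0,0,0,1]
  ]
}}

```text
time_s: 11.55
tcp_pos: [582.4, -160.6, 159.4]
ee_rot: [-0.0, 0.423, 0.906, 0.0]
wrist_force: [0.9, -0.1, -3.7]
gripper_width: 57.5
grip_force: 35.0
```

{"api": "jog_arm", "payload": {
  "plan": [
    [0,0,0,0,0,-0.03,1],
    [0,0,0,0,0,0,1]
  ]
}}

```text
time_s: 11.72
tcp_pos: [582.4, -160.6, 159.7]
ee_rot: [-0.0, 0.412, 0.911, 0.0]
wrist_force: [-0.7, 0.5, -3.2]
gripper_width: 57.3
grip_force: 35.0
```

It has dropped in among the teeth (z below 160, no contact force). I lower it.

{"api": "jog_arm", "payload": {
  "plan": [
    [0,0,0.05,0,0,0,1],
    [0,0,0.05,0,0,0,1],
    [0,0,0,0,0,0,1]
  ]
}}

```text
time_s: 11.97
tcp_pos: [582.3, -160.5, 156.9]
ee_rot: [-0.0, 0.413, 0.911, -0.0]
wrist_force: [-0.4, -0.0, -3.9]
gripper_width: 57.0
grip_force: 35.0
```

{"api": "jog_arm", "payload": {
  "plan": [
    [0,0,0.06,0,0,0,1],
    [0,0,0.06,0,0,0,1],
    [0,0,0,0,0,0,1]
  ]
}}

```text
time_s: 12.22
tcp_pos: [582.3, -160.5, 153.3]
ee_rot: [-0.0, 0.413, 0.911, -0.0]
wrist_force: [0.7, -0.4, -2.9]
gripper_width: 57.7
grip_force: 35.0
```

{"api": "jog_arm", "payload": {
  "plan": [
    [0,0,0.06,0,0,0,1],
    [0,0,0.06,0,0,0,1],
    [0,0,0,0,0,0,1]
  ]
}}

```text
time_s: 12.47
tcp_pos: [582.3, -160.5, 149.7]
ee_rot: [-0.0, 0.413, 0.911, -0.0]
wrist_force: [0.2, -1.0, -4.2]
gripper_width: 57.6
grip_force: 35.0
```

{"api": "jog_arm", "payload": {
  "plan": [
    [0,0,0.05,0,0,0,1],
    [0,0,0.05,0,0,0,1],
    [0,0,0,0,0,0,1]
  ]
}}

```text
time_s: 12.72
tcp_pos: [582.3, -160.5, 146.8]
ee_rot: [-0.0, 0.413, 0.911, -0.0]
wrist_force: [-1.0, 0.3, -3.3]
gripper_width: 57.3
grip_force: 35.0
```

{"api": "jog_arm", "payload": {
  "plan": [
    [0,0,0.03,0,0,0,1],
    [0,0,0,0,0,0,1]
  ]
}}

```text
time_s: 12.88
tcp_pos: [582.4, -160.5, 146.1]
ee_rot: [0.0, 0.413, 0.911, 0.0]
wrist_force: [-0.5, -0.5, -3.6]
gripper_width: 57.4
grip_force: 35.0
```

{"api": "jog_arm", "payload": {
  "plan": [
    [0,0,0.02,0,0,0,1],
    [0,0,0,0,0,0,1]
  ]
}}

```text
time_s: 13.05
tcp_pos: [582.4, -160.5, 145.7]
ee_rot: [0.0, 0.413, 0.911, -0.0]
wrist_force: [-0.0, 0.2, -3.3]
gripper_width: 57.4
grip_force: 35.0
```

{"api": "jog_arm", "payload": {
  "plan": [
    [0,0,0.02,0,0,0,1],
    [0,0,0,0,0,0,1]
  ]
}}

```text
time_s: 13.22
tcp_pos: [582.5, -160.5, 145.6]
ee_rot: [0.0, 0.413, 0.911, -0.0]
wrist_force: [-1.9, -0.1, 2.1]
gripper_width: 57.3
grip_force: 35.0
```

{"api": "jog_arm", "payload": {
  "plan": [
    [0,0,0.02,0,0,0,1],
    [0,0,0,0,0,0,1]
  ]
}}

```text
time_s: 13.38
tcp_pos: [582.5, -160.5, 145.6]
ee_rot: [0.0, 0.413, 0.911, -0.0]
wrist_force: [-3.6, 1.0, 5.4]
gripper_width: 57.5
grip_force: 35.0
```

{"api": "jog_arm", "payload": {
  "plan": [
    [0,0,0.015,0,0,0,1],
    [0,0,0,0,0,0,1]
  ]
}}

```text
time_s: 13.55
tcp_pos: [582.5, -160.5, 145.5]
ee_rot: [0.0, 0.413, 0.911, -0.0]
wrist_force: [-3.3, -0.3, 7.3]
gripper_width: 57.8
grip_force: 35.0
```

Home at 145.5, on the flange. Release and lift.

{"api": "jog_arm", "payload": {
  "plan": [
    [0,0,-0.02,0,0,0,1],
    [0,0,0,0,0,0,0],
    [0,0,0,0,0,0,0],
    [0,0,0,0,0,0,0],
    [0,0,0,0,0,0,0]
  ]
}}

```text
time_s: 13.97
tcp_pos: [582.8, -160.4, 144.5]
ee_rot: [0.0, 0.413, 0.911, 0.0]
wrist_force: [-0.1, 0.4, -0.2]
gripper_width: 76.4
grip_force: 0.0
```

{"api": "jog_arm", "payload": {
  "plan": [
    [0,0,0,0,0,0,0],
    [0,0,0,0,0,0,0],
    [0,0,0,0,0,0,0],
    [0,0,-0.3,0,0,0,0],
    [0,0,-0.6,0,0,0,0]
  ]
}}

```text
time_s: 14.38
tcp_pos: [580.9, -160.4, 170.2]
ee_rot: [-0.002, 0.413, 0.911, -0.0]
wrist_force: [-0.1, 0.6, 0.4]
gripper_width: 87.2
grip_force: 0.0
```

{"api": "jog_arm", "payload": {
  "plan": [
    [0,0,-1,0,0,0,0],
    [0,0,-1,0,0,0,0],
    [0,0,-1,0,0,0,0],
    [0,0,-0.8,0,0,0,0],
    [0,0,0,0,0,0,0]
  ]
}}

```text
time_s: 14.8
tcp_pos: [585.4, -160.0, 292.2]
ee_rot: [0.005, 0.413, 0.911, 0.001]
wrist_force: [0.8, 0.1, 1.2]
gripper_width: 86.9
grip_force: 0.0
```

```bash
python3 - <<'E'
from h import *
import pickle
go(470,-320,280,102)
c,W=get("wrist","w4.png"); pickle.dump((c,W),open("w4.pkl","wb"))
c,W=get("top"); v,u=np.mgrid[0:480,0:640]
m=(np.hypot(u-393,v-250)<35)&(W[...,2]>165)&(W[...,2]<200);print("top cam drum top",np.median(W[m][:,2]) if m.any() else None,m.sum())
E
```

```text
t 14.8 pos [ 585.4 -160.   292.2] yaw 131.22 tilt [ 0.0106 -0.0025 -0.9999] F [0.8 0.1 1.2] w 86.9 shares [-1.47 -6.41  0.38] wz 0.649
top cam drum top 184.53635144725922 351
```

View pics/w4.png

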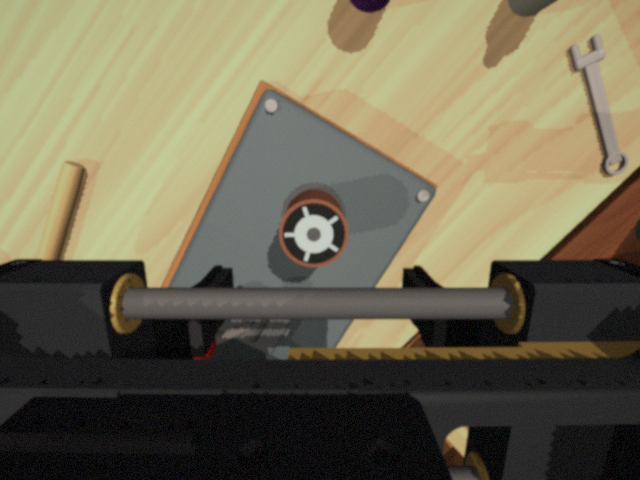

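The drum's top measures 184.5 mm, so it is home; it appears at about (313,233) in this view. Next: turn to yaw 102, close the fingers and go behind the ball on the robot's side.

{"api": "jog_arm", "payload": {
  "plan": [
    [0,0,0,0,0,0.13,1],
    [0,0,0,0,0,0.13,1],
    [0,0,0,0,0,0.13,1],
    [0,0,0,0,0,0.13,1],
    [0,0,0,0,0,0.13,1]
  ],
  "squeeze": 10
}}

```text
time_s: 15.32
tcp_pos: [581.5, -160.5, 283.9]
ee_rot: [-0.001, 0.631, 0.775, -0.001]
wrist_force: [0.7, 0.1, 0.7]
gripper_width: 61.3
grip_force: 0.0
```

{"api": "jog_arm", "payload": {
  "plan": [
    [-0.9,-0.65,0,0,0,0,1],
    [-0.9,-0.65,0,0,0,0,1],
    [-0.9,-0.65,0,0,0,0,1],
    [-0.9,-0.65,0,0,0,0,1],
    [-0.9,-0.65,0,0,0,0,1]
  ]
}}

```text
time_s: 15.73
tcp_pos: [513.3, -313.8, 284.0]
ee_rot: [-0.001, 0.629, 0.777, -0.0]
wrist_force: [0.7, 0.9, -0.1]
gripper_width: 27.9
grip_force: 0.0
```

{"api": "jog_arm", "payload": {
  "plan": [
    [0,0,0,0,0,0,1],
    [0,0,0,0,0,0,1],
    [0,0,0,0,0,0,1]
  ]
}}

```text
time_s: 15.98
tcp_pos: [514.6, -312.0, 284.5]
ee_rot: [-0.001, 0.629, 0.777, 0.0]
wrist_force: [-0.3, 1.0, 0.4]
gripper_width: 8.3
grip_force: 0.0
```

```bash
python3 - <<'E'
from h import *
go(517,-312,178,101.8)
c,W=get("wrist","w5.png")
E
```

```text
t 15.98 pos [ 514.6 -312.   284.5] yaw 101.98 tilt [-0.0015  0.0018 -1.    ] F [-0.3  1.   0.4] w 8.3 shares [-0.02  0.08  3.55] wz 0.004
```

View pics/w5.png

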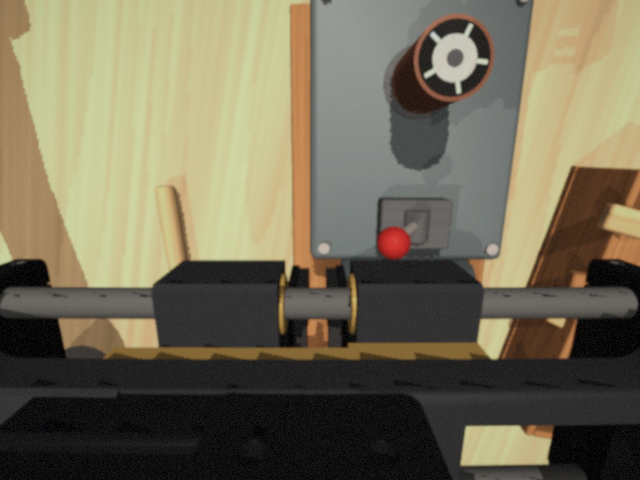

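The ball is at (395,243), ahead and to the +x side of the fingers; the drum is at (455,57). I check the ball's position in the tool frame.

```bash
python3 - <<'E'
from h import *
c=env.capture("wrist");o=env.get_obs()
B=hit(c,[(395,243)],192)[0];print(B,rot(o["ee_rot"]).inv().apply(B-o["tcp_pos"]))
E
```

```text
[ 575.91841849 -299.98522733  192.        ] [-2.13341704 61.40895052 93.05286643]
```

{"api": "jog_arm", "payload": {
  "plan": [
    [-0.03,0,0.9,0,0,0,1],
    [-0.04,0,0.9,0,0,0,1],
    [0,0,0.9,0,0,0,1],
    [0,0,0.8,0,0,0,1],
    [0,0,0,0,0,0,1]
  ]
}}

```text
time_s: 16.5
tcp_pos: [512.8, -312.0, 175.5]
ee_rot: [-0.005, 0.628, 0.778, -0.001]
wrist_force: [-0.5, -0.8, -0.4]
gripper_width: 0.4
grip_force: 0.0
```

{"api": "jog_arm", "payload": {
  "plan": [
    [0,0.25,0,0,0,0,1],
    [0,0.25,0,0,0,0,1],
    [0,0.25,0,0,0,0,1],
    [0,0.25,0,0,0,0,1],
    [0,0.25,0,0,0,0,1]
  ]
}}

```text
time_s: 16.92
tcp_pos: [553.8, -306.8, 182.0]
ee_rot: [0.001, 0.629, 0.777, 0.0]
wrist_force: [-2.4, 0.4, 1.1]
gripper_width: 0.2
grip_force: 1.1
```

{"api": "jog_arm", "payload": {
  "plan": [
    [0,0.25,0,0,0,0,1],
    [0,0.25,0,0,0,0,1],
    [0,0.25,0,0,0,0,1],
    [0,0.25,0,0,0,0,1],
    [0,0.25,0,0,0,0,1]
  ]
}}

```text
time_s: 17.33
tcp_pos: [589.7, -299.1, 180.6]
ee_rot: [0.0, 0.63, 0.777, 0.0]
wrist_force: [-1.1, -0.8, 1.4]
gripper_width: 0.4
grip_force: 0.6
```

```bash
python3 - <<'E'
from h import *
go(647.6-.979*28,-285-.2045*28,178,101.8)
E
```

```text
t 17.33 pos [ 589.7 -299.1  180.6] yaw 101.96 tilt [ 4.e-04 -1.e-04 -1.e+00] F [-1.1 -0.8  1.4] w 0.4 shares [0.06 1.05 0.09] wz 0.004
```

{"api": "jog_arm", "payload": {
  "plan": [
    [0,0.2,0,0,0,0,1],
    [0,0.2,0,0,0,0,1],
    [0,0.2,0,0,0,0,1],
    [0,0.1,0,0,0,0,1],
    [0,0.1,0,0,0,0,1]
  ]
}}

```text
time_s: 17.75
tcp_pos: [612.5, -294.0, 180.1]
ee_rot: [-0.0, 0.629, 0.777, -0.0]
wrist_force: [-1.4, 0.0, -0.3]
gripper_width: 0.3
grip_force: 0.4
```

{"api": "jog_arm", "payload": {
  "plan": [
    [0,0.1,0,0,0,0,1],
    [0,0.1,0,0,0,0,1],
    [0,0,0,0,0,0,1]
  ]
}}

```text
time_s: 18.0
tcp_pos: [618.6, -292.8, 180.5]
ee_rot: [0.0, 0.629, 0.777, 0.0]
wrist_force: [0.4, -0.9, 0.0]
gripper_width: 0.5
grip_force: 0.0
```

{"api": "jog_arm", "payload": {
  "plan": [
    [0,0.06,0,0,0,0,1],
    [0,0.06,0,0,0,0,1],
    [0,0,0,0,0,0,1]
  ]
}}

```text
time_s: 18.25
tcp_pos: [621.9, -292.3, 180.6]
ee_rot: [0.0, 0.63, 0.777, 0.0]
wrist_force: [-1.5, -1.0, -0.5]
gripper_width: 0.3
grip_force: 0.2
```

{"api": "jog_arm", "payload": {
  "plan": [
    [0,0.06,0,0,0,0,1],
    [0,0.06,0,0,0,0,1],
    [0,0,0,0,0,0,1]
  ]
}}

```text
time_s: 18.5
tcp_pos: [625.6, -291.5, 180.6]
ee_rot: [0.0, 0.63, 0.777, 0.0]
wrist_force: [-1.2, 0.0, -0.6]
gripper_width: 0.6
grip_force: 0.3
```

```bash
cat > ball.py <<'E'
from h import *
for n in("top","scene"):
    c,W=get(n); f=c["frame"].astype(int); m=(f[...,0]>90)&(f[...,1]<55)&(f[...,2]<55)&(abs(W[...,0]-620)<75)&(abs(W[...,1]+292)<30)&(W[...,2]>165)&(W[...,2]<225)
    P=W[m]; print(n,m.sum(),P.mean(0).round(1) if m.any() else "", "s",(((P.mean(0)[:2]-[610.1,-292.8])@[.979,.2045]).round(1)) if m.any() else "")
go(620,-292,180)
E
python3 ball.py
```

```text
top 0  s 
scene 37 [ 647.  -276.9  196.8] s 39.4
t 18.6 pos [ 625.5 -291.5  180.7] yaw 101.97 tilt [ 7.e-04 -1.e-04 -1.e+00] F [-0.8 -0.3 -0.8] w 0.6 shares [ 0.02 -0.18  0.02] wz None
```

{"api": "jog_arm", "payload": {
  "plan": [
    [0,0.06,0,0,0,0,1],
    [0,0.06,0,0,0,0,1],
    [0,0,0,0,0,0,1]
  ]
}}

```text
time_s: 18.85
tcp_pos: [626.1, -291.5, 180.6]
ee_rot: [-0.002, 0.63, 0.777, -0.002]
wrist_force: [-7.9, -0.7, 4.4]
gripper_width: 0.6
grip_force: 3.9
```

{"api": "jog_arm", "payload": {
  "plan": [
    [0,0.05,0,0,0,0,1],
    [0,0,0,0,0,0,1]
  ]
}}

```text
time_s: 19.02
tcp_pos: [626.2, -291.5, 180.5]
ee_rot: [-0.003, 0.63, 0.777, -0.003]
wrist_force: [-11.1, -0.1, 5.6]
gripper_width: 0.5
grip_force: 5.4
```

{"api": "jog_arm", "payload": {
  "plan": [
    [0,0.05,0,0,0,0,1],
    [0,0,0,0,0,0,1]
  ]
}}

```text
time_s: 19.18
tcp_pos: [626.3, -291.5, 180.4]
ee_rot: [-0.005, 0.63, 0.776, -0.004]
wrist_force: [-14.0, -0.1, 7.7]
gripper_width: 0.5
grip_force: 7.0
```

The lever is against its stop. I back off toward the robot, then up, and check.

{"api": "jog_arm", "payload": {
  "plan": [
    [0,-0.3,0,0,0,0,1],
    [0,-0.6,0,0,0,0,1],
    [0,-1,0,0,0,0,1],
    [0,-1,0,0,0,0,1],
    [0,-0.5,0,0,0,0,1]
  ]
}}

```text
time_s: 19.6
tcp_pos: [529.1, -312.6, 180.5]
ee_rot: [-0.0, 0.63, 0.776, -0.001]
wrist_force: [-0.2, -0.6, 0.4]
gripper_width: 0.6
grip_force: 0.0
```

{"api": "jog_arm", "payload": {
  "plan": [
    [0,0,-0.8,0,0,0,1],
    [0,0,-0.8,0,0,0,1],
    [0,-0.5,-0.8,0,0,0,1],
    [0,-0.5,-0.8,0,0,0,1],
    [0,0,0,0,0,0,1]
  ]
}}

```text
time_s: 20.02
tcp_pos: [503.4, -319.6, 282.2]
ee_rot: [0.005, 0.631, 0.776, -0.0]
wrist_force: [1.5, -0.2, 1.0]
gripper_width: 0.8
grip_force: 0.0
```

{"api": "jog_arm", "payload": {
  "plan": [
    [0,0,0,0,0,0,0],
    [0,0,0,0,0,0,0],
    [0,0,0,0,0,0,0],
    [0,0,0,0,0,0,0],
    [0,0,0,0,0,0,0]
  ]
}}

```text
time_s: 20.43
tcp_pos: [502.6, -317.1, 275.5]
ee_rot: [-0.001, 0.629, 0.777, 0.0]
wrist_force: [1.1, -0.3, -0.1]
gripper_width: 26.4
grip_force: 0.0
```

```bash
python3 ball.py; python3 - <<'E'
from h import *
c,W=get("scene","end.png")
v,u=np.mgrid[0:480,0:640]
m=(abs(W[...,0]-582)<35)&(abs(W[...,1]+160)<35)&(W[...,2]>150)&(W[...,2]<230);print(np.nanpercentile(W[m][:,2],[50,95]))
E
```

```text
top 61 [ 645.9 -283.8  202.5] s 36.9
scene 29 [ 649.9 -276.4  195.9] s 42.3
t 20.53 pos [ 502.6 -317.2  275.9] yaw 101.99 tilt [-7.e-04  8.e-04 -1.e+00] F [-0.5 -0.  -0.5] w 33.8 shares [0.01 4.   3.19] wz None
[181.00596924 185.83718411]
```

View pics/end.png

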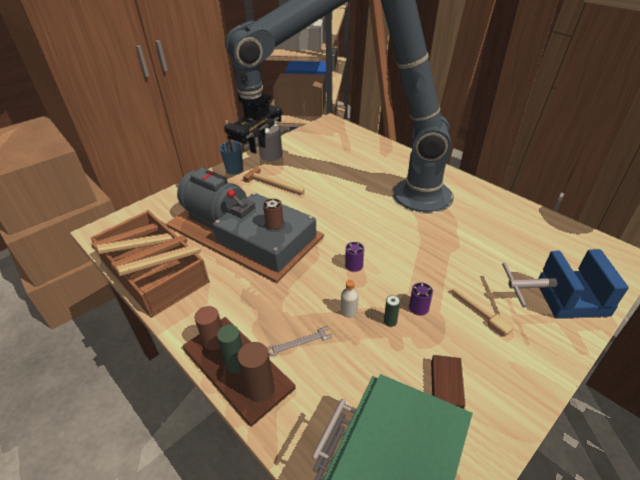

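The drum is home on the spindle at (273,213), the ball is thrown over at (232,194) with its centre about 37–38 mm past the pivot, and the bystanders are undisturbed.

```bash
python3 -c "
from bench import env
print(env.sign_off())"
```

```text
the job is handed in; nothing more can be done
None
```

I fitted the brown drum fully home on the spindle's flange, then threw the red lever over to its stop, released everything and handed the job in at about 20.6 s; no verdict came back.

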